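# Erect the module housing, set its insulating spacer and hold the deck plate down

### The job

Fold up both hinged sides of the sheet-metal module housing until they stand upright. Then lower the orange insulating spacer, tapered foot first, into the gap between the deck plate and a side, in the one stretch that is wide enough to take it without shoving the plate over, and let go once it stands on its rubber pad on the housing floor. Last, press the sprung deck plate down flush onto its rails, level with the tops of the sides, and finish while still holding it pressed, as for a colleague to drive the screws; leave the other things on the bench where they are.

Things in the scene. Friction and masses are not known exactly. Their poses are not given: they have to be found in the camera images.
- chassis: Aluminium tray fixed on a black jig plate 200 x 130 x 6 mm (low clamps and screws on it). Origin: centre of the jig's underside, on the bench; x along the hinged sides, y to the left side, z up. Floor at z = 8 mm; end walls at x = +-60, 38 mm high; rails for the plate at both ends, tops at z = 34. Inner faces of the upright sides at y = +-66, tops at z = 38 mm: a box 118 x 132 mm inside.
- flap_left (a joint): Hinge of the left (+y) side: steel panel 112 long, 28 high, 2.5 mm thick, hinged along x at z = 10, y = +67 mm. 0 = upright against its stop; larger = folded outward (rad). Friction (0.08 N m) keeps it where it is left. To raise it, put a finger outside and just under its free edge and follow the edge up and inward on its arc; a level push jams.
- flap_right (a joint): The same for the right (-y) side, hinged at y = -67 mm; 0 = upright, larger = folded outward.
- flap_left_edge (a point): Middle of the left side panel's free (upper) edge, 28 mm from the hinge.
- flap_right_edge (a point): Middle of the right side panel's free (upper) edge, 28 mm from the hinge.
- plate: Loose steel deck plate 108 (x) x 96 (y) x 4 mm, 0.3 kg, on a sprung bed. Origin: centre of its underside, axes as the tray's. At rest at z = 38 mm in the tray; flush on the rails 34 (top 38, level with the sides). The bed takes about 8 N to press down and lifts it again. It lies 6 mm off centre to one side: the gap is 24 mm on one side of it, 12 on the other (sides up). Slides easily if pushed.
- spacer: Orange plastic spacer standing on the bench. Origin: centre of its underside; x along its width, z up. Body 32 (x) x 20 (y) mm up to z = 36, foot tapered to 14 mm thick over the lowest 10 mm; grip tab 24 (x) x 14 (y) mm above, up to z = 58. Half a turn about z is the same. In place, its x lies along the tray's x and its origin is 10 mm above the tray's origin (on the pad).
- strip_left: Green terminal strip 50 (x) x 10 (y) x 26 mm fixed on the tray floor against the left side, in the front or the rear half of the left gap; it narrows the gap by 10 mm along its length. Origin: on the tray floor, in the middle of its length, at y = 54 mm in the tray.
- strip_right: The same on the right side, origin at y = -54 mm in the tray.
- pad_left: Flat black rubber pad 50 (x) x 22 (y) x 2 mm on the tray floor in the half of the left gap that has no terminal strip. Origin: centre of its underside, on the tray floor, at y = 54 mm in the tray.
- pad_right: The same on the right side, at y = -54 mm in the tray.
- screw_dish: Clear round dish with screws, 64 mm across, 20 mm high. Origin: centre of its underside. Leave alone.
- bit_block: Black block with screwdriver bits, 50 x 32 x 30 mm. Origin: centre of its underside. Leave alone.
- screwdriver: Green-handled screwdriver lying on the bench, 170 mm long along its x. Leave alone.
- pliers: Pliers with black handles, 140 mm long along x, 12 mm high, lying on the bench. Leave alone.
- pen_tray: Clear tray with a pen, 90 x 150 x 16 mm. Origin: centre of its underside. Leave alone.
- spray_bottle: White bottle, 64 mm across, 170 mm tall. Origin: centre of its underside. Leave alone.
- hex_key: Dark hex key lying on the bench, 80 x 25 mm, 7 mm thick. Leave alone.

How it is judged (in metres and radians):
On the way, in this order (a step that is already met when the one before it is completed fails the run):
1. both hinged sides stand upright (within 0.12 rad) (value of joint each of flap_left, flap_right below 0.12 rad), for 0.2 s.
2. the spacer stands upright on the pad in the wide gap, let go, the plate not shoved over (all of step 1 and z of spacer in the frame of chassis below 0.013 m and angle between spacer's own z axis and vertical below 0.2 rad and x of spacer in the frame of chassis between -0.05 and 0.05 m and ((y of spacer in the frame of chassis between 0.05 and 0.0585 m and y of plate in the frame of chassis below -0.0025 m) or (y of spacer in the frame of chassis between -0.0585 and -0.05 m and y of plate in the frame of chassis above 0.0025 m)) and contact force between the fingers and spacer below 0.3 N), for 0.2 s.
At the end, for the whole second after the job is handed in: Sides upright (0.12 rad); spacer let go, upright (0.2 rad) on the pad in the wide gap (underside below 13 mm), plate still over 2.5 mm off centre to the other side; fingers press the plate with over 4 N, it lies flush on its rails (1.3 mm, 0.03 rad), within 6 mm lengthwise (all of step 2 and z of plate in the frame of chassis below 0.0353 m and angle between plate's own z axis and vertical below 0.03 rad and x of plate in the frame of chassis between -0.006 and 0.006 m and contact force between the fingers and plate above 4 N); the arm keeps its last pose, push and grip.
It fails at once if another thing on the bench pushed away by more than 30 mm (distance of any of screw_dish, bit_block, screwdriver, pliers, pen_tray, spray_bottle, hex_key from where it was at the start of the episode above 0.03 m).
It also fails if it takes over 61 s, if anything falls off the work surface, if the arm or the gripper's body presses on something with over 40 N, if the wrist force passes 120 N, or if a joint passes its speed limit or range.

### The arm

A 6-joint arm with a two-finger parallel gripper is mounted at the origin on the work surface. World frame = base frame: x ahead of the robot, y to its left, z up, the work surface at z = 0. Lengths are in m, angles in degrees, forces in N, time in s.
With the tool pointing down it reaches from about 0.4 to 0.825 m from the base axis. Payload 7 kg.
Tool frame: the origin (TCP) lies at the very end of the fingers, on their centre line; the grasp point (between the pads) lies 19 mm behind it (r.grip_depth is the distance from the TCP to the grasp point, in m); z points along the fingers, y is the line along which they close (so a half turn about z gives the same grasp; the last joint's range is limited). The gripper opens to 88 mm and grips with 3 to 60 N. Pads are 19 mm wide; open, the fingers measure 130 mm over their backs; the gripper's body (78 mm by 193 mm) begins 47 mm behind the grasp point.
Start: joints at [82.397, 20.546, 0.682, 0, -70.136, -16.507], TCP at [0.276, 0.616, 0.227] pointing down, gripper open.
Joint ranges: [-176.03, 176.03], [-82.01, 121.73], [-58.28, 71.71], [-173.87, 95.51], [-174.79, -0.11], [-173.66, 173.66]. Speed limits (degrees/s): [136.94, 136.94, 172.46, 180, 180, 180].

### API

Orientations are given as [roll, pitch, yaw] about the fixed x, y, z axes, in that order (R = Rz(yaw) Ry(pitch) Rx(roll)).
In Python, from plant import r gives the robot as it stands.
- The arm moves only by the tool play_rows, never from a script. Its argument "rows" is a list that holds one entry, the list of rows, each a list of 5 numbers: the closure, from 0 (fully open) to 1 (shut), then the shift along the tool's x, y, z each as a share of 0.5 m, from -1 to 1, then the turn about the tool's z as a share of 1.5 rad, from -1 to 1. A call has exactly 8 rows; each row is the pose to reach, as a shift and turn from the pose commanded when the call began, along the tool's axes at that moment; what a row does not reach only later rows make up. A row lasts 1/12 s, in which the tool goes at most 41.7 mm and 7.16 degrees, less where a joint would pass 70% of its speed; a pose out of reach is approached as far as the arm can. A call with a number of a shift or a turn outside -1 to 1 is refused whole. A call with a gripper value outside its range is refused whole. The fingers move at their own pace and stop on an object; "squeeze" is the grip in N (left out, the last holds). Time passes only in rows, so rows that repeat a pose let the fingers close, or fill a call up. It gives the time, the measured TCP pose, the force, the opening and the grip force at its end, in the units of the state.
- r.get_state(): the state, without advancing time (a new reading comes with each control period).
- r.capture(name): name is "side" or "top" or "wrist"; returns the picture (400x640x3 uint8, red, green, blue); there is no depth.
- r.camera_info(name): a dict with "fovy" (degrees; the focal length in pixels is half the picture's height over the tangent of half this angle, whatever the lens; pixels are square), "cx", "cy" (the principal point, pixels), "pose" (4x4, takes a point from camera to world coordinates). Camera axes: x right, y down, z forward; pixel columns grow to the right and rows downward; lengths in m; the calibration is good to about 2 mm. A picture is of the moment at which its call begins: read the wrist's pose just before it. camera_info takes no time and is no camera call; for the wrist camera it gives the pose at the moment of the call.
- r.close_job(): hands the job in; it is judged then, once.
The state is a dict: "time_s": time; "joints": joint angles; "qd": joint speeds; "joint_torque": joint torques, N m; "tcp_pos": TCP position; "eef_rot": TCP orientation; "contact_force": force on the tool from outside, world axes, zero at the start; "moment": the same for the moment, N m; "gripper_width": finger opening in m; "gripper_force": force on a finger pad.
Only numpy, scipy, OpenCV 4.12 (cv2) and the standard library are available. Lean on these libraries where they do the work, as an engineer would, in place of code of your own. Each camera call takes 0.05 s, during which the arm holds its last target. There are 200 camera calls.

## Working session

There is one attempt and no reset: what is moved stays moved. The work goes in short steps, Python scripts to look and compute and a tool call to move; the robot and the scene stay as the last step left them, time stands still between calls to the robot, and variables do not carry over. Pictures are saved under pics/ and viewed, at most 10 in all, crops included, and the job is handed in when it is done.

Besides the shell and the picture viewer there is one more tool, called after "Request:" as name(argument=value, ...) on one line, values as JSON. play_rows: Moves the arm, as the interface text tells. Its arguments: {"type":"object","properties":{"rows":{"type":"array","items":{"type":"array","items":{"type":"array","items":{"type":"number"}}}},"squeeze":{"type":"number"}},"required":["rows"]}

```bash
mkdir -p pics; ls; python3 - <<'E'
from plant import r
import cv2,numpy as np
for n in ("top","side"):
    i=r.camera_info(n);print(n,i["fovy"],i["cx"],i["cy"],np.round(i["pose"],4).tolist())
    cv2.imwrite(f"pics/{n}0.png",r.capture(n)[:,:,::-1])
print(r.get_state())
E
```

```text
pics
top 50.75350374584906 313.75871349780317 196.14168269498356 [[0.0223, -0.9952, 0.0952, 0.4795], [-0.9996, -0.0236, -0.0133, 0.0084], [0.0155, -0.0949, -0.9954, 1.31], [0.0, 0.0, 0.0, 1.0]]
side 54.627138749067456 317.4147844366522 204.17291948474863 [[0.8353, -0.3079, 0.4556, 0.0423], [-0.5498, -0.483, 0.6815, -0.7861], [0.0102, -0.8197, -0.5728, 0.7386], [0.0, 0.0, 0.0, 1.0]]
{'time_s': 0.1, 'joints': array([ 8.23978159e+01,  2.05870727e+01,  6.39733445e-01, -1.79343749e-02,
       -7.01363451e+01, -1.65084105e+01]), 'qd': array([ 0.01994478,  0.02383587,  0.02958545,  0.06990604, -0.02336701,
        0.02702784]), 'joint_torque': array([-2.82396271e-03, -5.84164345e+01,  2.93754101e+01,  7.01557025e+00,
        1.02269652e-02, -5.85228872e-05]), 'tcp_pos': array([0.27556581, 0.61571134, 0.22572407]), 'eef_rot': array([ 1.79914974e+02, -7.61617569e-03, -2.41166950e+01]), 'contact_force': array([0.34297964, 0.36061541, 0.26553434]), 'moment': array([-0.02334314,  0.02320866,  0.01099096]), 'gripper_force': 0.0, 'gripper_width': 0.08757876893849319}
```

View pics/top0.png

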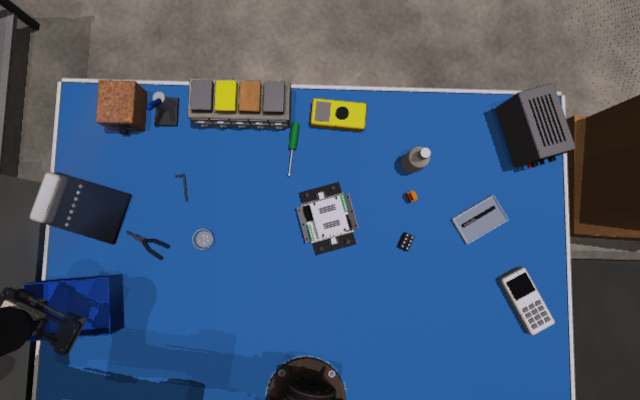

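View pics/side0.png

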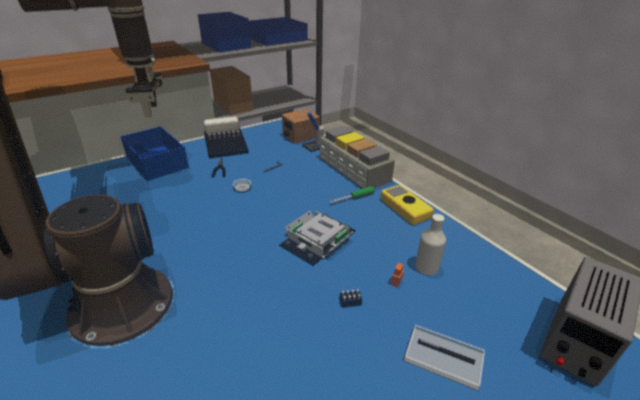

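The top view shows the tray at about (327,218), the spacer at (411,196), the bottle at (415,158) and the bit block at (406,241). I'll get rough positions, then use the wrist camera.

```bash
cat > h.py <<'E'
import numpy as np, cv2
from scipy.spatial.transform import Rotation as Ro
from plant import r
def ray(ci,u,v):
    f=200/np.tan(np.radians(ci["fovy"]/2)); P=np.array(ci["pose"])
    d=P[:3,:3]@np.array([(u-ci["cx"])/f,(v-ci["cy"])/f,1]); return P[:3,3],d
def atz(ci,u,v,z):
    o,d=ray(ci,u,v); return o+d*(z-o[2])/d[2]
def px(ci,p):
    f=200/np.tan(np.radians(ci["fovy"]/2)); P=np.array(ci["pose"])
    q=P[:3,:3].T@(np.array(p)-P[:3,3]); return np.array([ci["cx"]+f*q[0]/q[2],ci["cy"]+f*q[1]/q[2]])
def tri(*obs):
    A=np.zeros((3,3));b=np.zeros(3)
    for ci,u,v in obs:
        o,d=ray(ci,u,v);d=d/np.linalg.norm(d);M=np.eye(3)-np.outer(d,d);A+=M;b+=M@o
    return np.linalg.solve(A,b)
def rel(p,yaw=None):
    """shift shares (tool axes) and turn share from present pose to TCP p, yaw"""
    s=r.get_state(); R=Ro.from_euler('xyz',s['eef_rot'],degrees=True)
    t=R.inv().apply(np.array(p)-s['tcp_pos'])/0.5
    out=list(np.round(t,4))
    if yaw is not None:
        dy=(s['eef_rot'][2]-yaw+180)%360-180   # tool z down: turn = -dyaw
        out.append(round(np.radians(dy)/1.5,4))
    return out
E
python3 - <<'E'
from h import *
t=r.camera_info("top");s=r.camera_info("side")
for n,a,z in(("chassis",(327,218),.04),("spacer",(411,196),.05),("bottle",(414,160),.0),("block",(406,241),.03),("dish",(203,239),.02),("drvtip",(290,174),0.01)):
    print(n,atz(t,*a,z))
w=r.camera_info("wrist");s_=r.get_state();R=Ro.from_euler('xyz',s_['eef_rot'],degrees=True).as_matrix()
P=np.array(w["pose"]);print(w["fovy"],w["cx"],w["cy"]);print("cam in tool",R.T@(P[:3,3]-s_['tcp_pos']),R.T@P[:3,:3])
a=r.capture("top")[165:265,280:440,::-1]
cv2.imwrite("pics/c1.png",cv2.resize(a,None,fx=5,fy=5,interpolation=cv2.INTER_CUBIC))
c=atz(t,327,218,.04)
for yaw in(-60,-75,-90,0,-15): print(yaw,rel([c[0]-.08,c[1],.30],yaw))
E
```

```text
chassis [ 0.53580661 -0.04999069  0.04      ]
spacer [ 0.60742487 -0.30145466  0.05      ]
bottle [ 0.72700016 -0.32322296  0.        ]
block [ 0.47210237 -0.29121379  0.03      ]
dish [0.46442938 0.32396649 0.02      ]
drvtip [0.67127666 0.06639704 0.01      ]
60.1293917241231 322.0588861297827 198.28863163629998
cam in tool [ 0.07432149  0.0006318  -0.15896664] [[ 2.47935831e-04 -9.60964628e-01 -2.76671144e-01]
 [ 9.99999078e-01  6.07644771e-04 -1.21440033e-03]
 [ 1.33511354e-03 -2.76670588e-01  9.60963893e-01]]
-60 [np.float64(0.873), np.float64(1.0683), np.float64(-0.1469), np.float64(0.4176)]
-75 [np.float64(0.873), np.float64(1.0683), np.float64(-0.1469), np.float64(0.5921)]
-90 [np.float64(0.873), np.float64(1.0683), np.float64(-0.1469), np.float64(0.7666)]
0 [np.float64(0.873), np.float64(1.0683), np.float64(-0.1469), np.float64(-0.2806)]
-15 [np.float64(0.873), np.float64(1.0683), np.float64(-0.1469), np.float64(-0.106)]
```

View pics/c1.png

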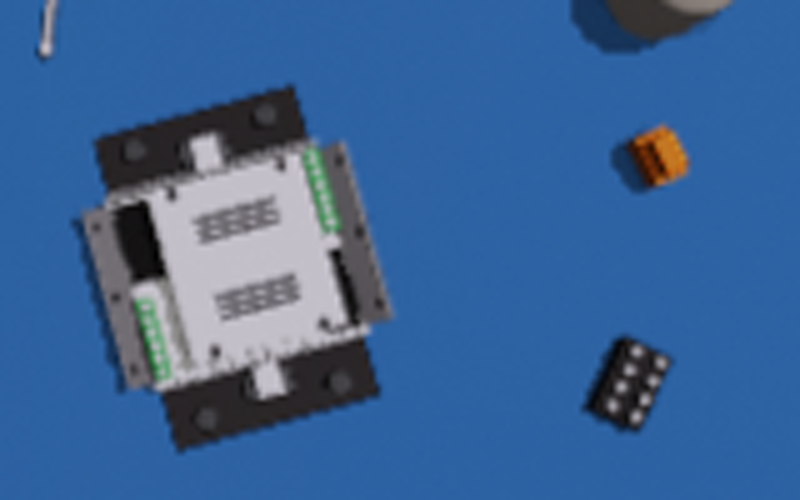

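```bash
python3 - <<'E'
from h import *
print(rel([.543,-.076,.226],-75), r.get_state()['joints'])
E
```

```text
[np.float64(1.0534), np.float64(1.0443), np.float64(0.0011), np.float64(0.5921)] [ 8.23993597e+01  2.05817345e+01  6.45536756e-01 -1.45603162e-02
 -7.01347965e+01 -1.65065975e+01]
```

Request:
play_rows(rows=[[[1, 0.47, 0.47, 0, 0.592], [1, 0.47, 0.47, 0, 0.592], [1, 0.47, 0.47, 0, 0.592], [1, 0.47, 0.47, 0, 0.592], [1, 0.47, 0.47, 0, 0.592], [1, 0.47, 0.47, 0, 0.592], [1, 0.47, 0.47, 0, 0.592], [1, 0.47, 0.47, 0, 0.592]]])

```text
time_s: 0.82
tcp_pos: [0.3943, 0.3034, 0.2266]
eef_rot: [180.0, 0.0, -75.4]
contact_force: [1.2, -0.2, 0.2]
gripper_width: 0.0398
gripper_force: 0.0
```

```bash
python3 - <<'E'
from h import *
print(rel([.543,-.076,.226],-75), r.get_state()['joints'],r.get_state()['eef_rot'])
E
```

```text
[np.float64(0.8092), np.float64(-0.0968), np.float64(0.0011), np.float64(-0.0049)] [ 6.02462156e+01  3.64897109e+00 -2.11632423e+01 -5.99321724e-03
 -6.51842360e+01 -4.56674347e+01] [ 1.79998590e+02  6.34127034e-03 -7.54237343e+01]
```

Request:
play_rows(rows=[[[1, 0.65, -0.078, 0, 0], [1, 0.65, -0.078, 0, 0], [1, 0.65, -0.078, 0, 0], [1, 0.65, -0.078, 0, 0], [1, 0.65, -0.078, 0, 0], [1, 0.65, -0.078, 0, 0], [1, 0.65, -0.078, 0, 0], [1, 0.65, -0.078, 0, 0]]])

```text
time_s: 1.48
tcp_pos: [0.5164, -0.0007, 0.2266]
eef_rot: [-180.0, -0.0, -75.0]
contact_force: [1.2, 0.6, -0.0]
gripper_width: 0.0003
gripper_force: 0.0
```

```bash
cat > snap.py <<'E'
import sys,json
from h import *
n=sys.argv[1]
for _ in range(1):
    i=r.camera_info("wrist"); im=r.capture("wrist")
i2=r.camera_info("wrist"); print("drift",np.abs(np.array(i["pose"])-np.array(i2["pose"])).max())
json.dump({k:np.array(v).tolist() for k,v in i.items()},open(n+".json","w"))
cv2.imwrite(f"raw_{n}.png",im[:,:,::-1]); cv2.imwrite(f"pics/{n}.png",im[:,:,::-1])
print(r.get_state()['time_s'],r.get_state()['tcp_pos'])
E
python3 snap.py A
```

```text
drift 0.003645753747388028
1.5333 [ 0.51772852 -0.00457797  0.22630681]
```

View pics/A.png

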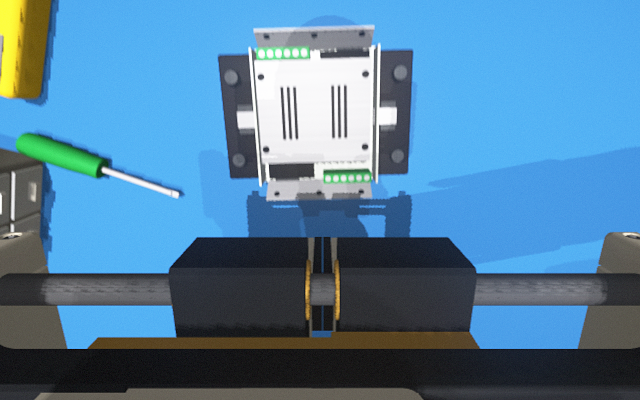

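View A shows the tray (jig corners near (219,55), (413,50), (410,176) and (231,178)), with the left flap at the bottom and the right flap at the top. The left gap holds a pad (290,170) and a strip (347,177).

```bash
python3 - <<'E'
from h import *
import json
A=json.load(open("A.json"))
c=[atz(A,*p,.006)[:2] for p in((219,55),(413,50),(410,176),(231,178))]
print(np.round(c,4)); print([np.linalg.norm(c[i]-c[(i+1)%4]) for i in range(4)],np.mean(c,0))
im=cv2.imread("raw_A.png")[10:210,200:430]; cv2.imwrite("pics/A2.png",cv2.resize(im,None,fx=3,fy=3,interpolation=cv2.INTER_CUBIC))
E
```

```text
[[ 0.6482 -0.0871]
 [ 0.4584 -0.1428]
 [ 0.4185 -0.0179]
 [ 0.6121  0.0364]]
[np.float64(0.19784353722805945), np.float64(0.13111751932920418), np.float64(0.20115807707289496), np.float64(0.1286453871037268)] [ 0.53429296 -0.05283966]
```

View pics/A2.png

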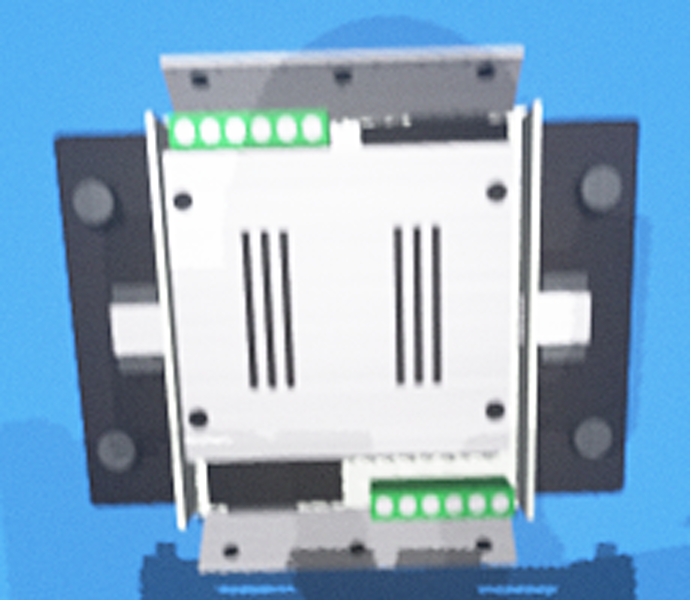

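```bash
cat >> h.py <<'E'
import os
if os.path.exists("ch.npy"):
    cx,cy,cyaw=np.load("ch.npy")
    def ch(p): # chassis->world
        c,s=np.cos(cyaw),np.sin(cyaw); return np.array([cx+c*p[0]-s*p[1],cy+s*p[0]+c*p[1],p[2]])
    def inv(p):
        c,s=np.cos(cyaw),np.sin(cyaw); d=np.array(p)-[cx,cy,0]; return np.array([c*d[0]+s*d[1],-s*d[0]+c*d[1],d[2]])
E
python3 - <<'E'
from h import *
import json
from scipy.optimize import minimize_scalar,least_squares
A=json.load(open("A.json"))
q=lambda u,v:(u/3+200,v/3+10)
P=[q(55,135),q(638,121),q(622,491),q(92,504)]
L=[(.1,-.065),(-.1,-.065),(-.1,.065),(.1,.065)]
def f(x):
    c,s=np.cos(x[2]),np.sin(x[2]); return np.concatenate([px(A,[x[0]+c*a-s*b,x[1]+s*a+c*b,.006])-p for (a,b),p in zip(L,P)])
o=least_squares(f,[.534,-.053,.27]); print(o.x,np.degrees(o.x[2]),o.fun.round(1)); np.save("ch.npy",o.x)
import importlib,h; importlib.reload(h); from h import *
for sgn,pts in((1,[(198,572),(518,572)]),(-1,[(162,56),(523,46)])):
    for p in pts:
        uv=np.array(q(*p)); x0=.056 if p[0]<300 else -.056
        g=lambda t:np.linalg.norm(px(A,ch([x0,sgn*(.067+.028*np.sin(t)),.01+.028*np.cos(t)]))-uv)
        m=minimize_scalar(g,bounds=(0,1.7),method='bounded'); print(sgn,m.x,m.fun)
for n,p in (("plate right edge",(330,148)),("plate left edge",(330,457))): print(n,inv(atz(A,*q(*p),.042)))
for n,p in (("plate x+",(165,300)),("plate x-",(512,300))): print(n,inv(atz(A,*q(*p),.042)))
for n,p in (("padL",(275,485)),("stripL",(443,497))): print(n,inv(atz(A,*q(*p),.01 if n=="padL" else .034)))
for y in(.13,.115): print(rel(ch([0,y,.10]),np.degrees(cyaw)-90))
E
```

```text
[ 0.53550132 -0.05289769  0.28588395] 16.379943487998517 [-0.9 -0.4  1.  -0.9  0.6  1.  -0.7  0.8]
1 0.6403370234243438 0.47388421826085053
1 0.7939134970114221 1.5211099615097654
-1 0.6224696550621923 0.09031620204401292
-1 0.6288776696636372 0.12760892644035185
plate right edge [ 0.00456005 -0.05451413  0.042     ]
plate left edge [0.00781292 0.04197044 0.042     ]
plate x+ [ 0.05911396 -0.01025903  0.042     ]
plate x- [-0.05236625 -0.00758571  0.042     ]
padL [0.02975731 0.05764109 0.01      ]
stripL [-0.03053769  0.05833223  0.034     ]
[np.float64(-0.1578), np.float64(-0.003), np.float64(0.2524), np.float64(-0.0174)]
[np.float64(-0.1278), np.float64(-0.0038), np.float64(0.2524), np.float64(-0.0174)]
```

Request:
play_rows(rows=[[[1, -0.12, -0.004, 0.2, -0.0174], [1, -0.122, -0.004, 0.3, -0.0174], [1, -0.122, -0.004, 0.4, -0.0174], [1, -0.122, -0.004, 0.42, -0.0174], [1, -0.122, -0.004, 0.42, -0.0174], [1, -0.122, -0.004, 0.42, -0.0174], [1, -0.122, -0.004, 0.42, -0.0174], [1, -0.122, -0.004, 0.42, -0.0174]]])

```text
time_s: 2.2
tcp_pos: [0.502, 0.0612, 0.0162]
eef_rot: [179.9, -0.0, -73.4]
contact_force: [0.1, 0.2, 0.4]
gripper_width: 0.0004
gripper_force: 0.0
```

```bash
python3 snap.py B; python3 - <<'E'
from h import *
print(inv(r.get_state()['tcp_pos']),r.get_state()['eef_rot'])
for y,z in((.098,.018),(.09,.024),(.083,.028),(.077,.03)):print(rel(ch([0,y,z])))
E
```

```text
drift 0.0025827217522301433
2.25 [0.50292309 0.06148166 0.01731515]
[0.00099964 0.11892426 0.01731515] [-1.79964921e+02 -1.08677465e-02 -7.34572410e+01]
[np.float64(0.0418), np.float64(0.0021), np.float64(-0.0014)]
[np.float64(0.0578), np.float64(0.0022), np.float64(-0.0134)]
[np.float64(0.0718), np.float64(0.0022), np.float64(-0.0214)]
[np.float64(0.0838), np.float64(0.0022), np.float64(-0.0254)]
```

View pics/B.png

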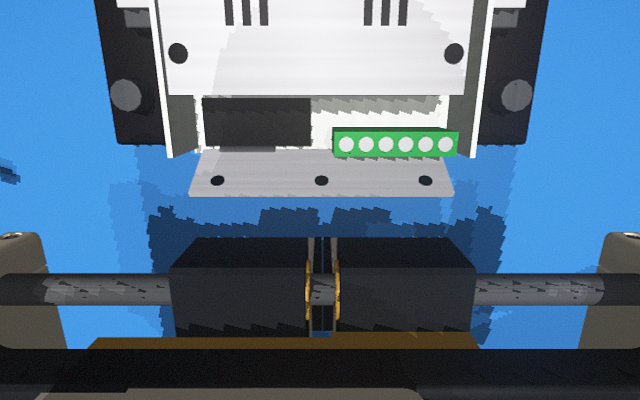

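```bash
python3 - <<'E'
from h import *
import json
A=json.load(open("A.json"));B=json.load(open("B.json"))
q=lambda u,v:(u/3+200,v/3+10)
for a,b in(((198,572),(190,195)),((518,572),(454,195)),((92,504),(116,143)),((622,491),(525,144)),((198,418),(178,53)),((495,410),(454,53))):
    print(inv(tri((A,*q(*a)),(B,*b))).round(4))
for p in((116,143),(525,144)): print("jig",inv(atz(B,*p,.006)).round(4))
print("plate holes",[inv(atz(B,*p,.042)).round(4) for p in((178,53),(454,53))],"plate edge",inv(atz(B,310,95,.042)).round(4))
print("strip ends",[inv(atz(B,*p,.034)).round(4) for p in((332,128),(458,131))],"pad",[inv(atz(B,*p,.010)).round(4) for p in((203,145),(310,147))])
E
```

```text
[0.0568 0.0843 0.0308]
[-0.0568  0.0847  0.0338]
[0.099  0.0644 0.0071]
[-0.0997  0.0646  0.0051]
[0.0515 0.0282 0.0407]
[-0.0476  0.0279  0.041 ]
jig [0.0999 0.0651 0.006 ]
jig [-0.0994  0.065   0.006 ]
plate holes [array([0.0513, 0.0285, 0.042 ]), array([-0.0475,  0.0282,  0.042 ])] plate edge [0.0041 0.0428 0.042 ]
strip ends [array([-0.0043,  0.0554,  0.034 ]), array([-0.0551,  0.0564,  0.034 ])] pad [array([0.0563, 0.0654, 0.01  ]), array([0.0053, 0.0662, 0.01  ])]
```

B shows the left flap's free edge at (190,195)–(454,195). It triangulates to y = 84.5 mm, z = 32 mm, about 0.67 rad. The pad lies at x = 5–56 mm. Now I'll raise the left side.

Request:
play_rows(rows=[[[1, 0.042, 0.002, -0.001, 0], [1, 0.05, 0.002, -0.007, 0], [1, 0.058, 0.002, -0.013, 0], [1, 0.065, 0.002, -0.018, 0], [1, 0.072, 0.002, -0.022, 0], [1, 0.078, 0.002, -0.025, 0], [1, 0.084, 0.002, -0.026, 0], [1, 0.085, 0.002, -0.026, 0]]])

```text
time_s: 2.92
tcp_pos: [0.5131, 0.0232, 0.0299]
eef_rot: [-179.9, 0.2, -73.6]
contact_force: [-11.9, 28.6, 3.4]
gripper_width: 0.0005
gripper_force: 15.0
```

```bash
python3 - <<'E'
from h import *
s=r.get_state();print(inv(s['tcp_pos']),s['contact_force'])
print(rel(ch([0,.076,.03])))
print(rel(ch([0,.10,.03])),rel(ch([0,.10,.14])),rel(ch([0,-.112,.14])),rel(ch([0,-.112,.016])))
E
```

```text
[-2.91244558e-05  7.93172339e-02  2.98529739e-02] [-11.85184088  28.5641738    3.36469848]
[np.float64(0.0066), np.float64(-0.0001), np.float64(-0.0003)]
[np.float64(-0.0414), np.float64(-0.0001), np.float64(-0.0001)] [np.float64(-0.0423), np.float64(-0.0006), np.float64(-0.2201)] [np.float64(0.3817), np.float64(-0.0002), np.float64(-0.2219)] [np.float64(0.3827), np.float64(0.0003), np.float64(0.0261)]
```

Request:
play_rows(rows=[[[1, -0.05, 0, -0.02, 0], [1, -0.04, 0, -0.08, 0], [1, 0.0, 0, -0.14, 0], [1, 0.08, 0, -0.14, 0], [1, 0.16, 0, -0.14, 0], [1, 0.24, 0, -0.14, 0], [1, 0.32, 0, -0.14, 0], [1, 0.39, 0, -0.14, 0]]])

```text
time_s: 3.58
tcp_pos: [0.5692, -0.1693, 0.1002]
eef_rot: [-180.0, -0.0, -73.5]
contact_force: [0.8, 1.3, 0.3]
gripper_width: 0.0004
gripper_force: 0.0
```

Request:
play_rows(rows=[[[1, 0, 0, 0, 0], [1, 0, 0, 0.06, 0], [1, 0, 0, 0.12, 0], [1, 0, 0, 0.166, 0], [1, 0, 0, 0.166, 0], [1, 0, 0, 0.166, 0], [1, 0, 0, 0.166, 0], [1, 0, 0, 0.166, 0]]])

```text
time_s: 4.25
tcp_pos: [0.5702, -0.1668, 0.0185]
eef_rot: [-179.8, -0.1, -73.5]
contact_force: [0.4, -0.1, 0.7]
gripper_width: 0.0006
gripper_force: 0.0
```

```bash
python3 - <<'E'
from h import *
s=r.get_state();print(inv(s['tcp_pos']),s['contact_force'])
for y,z in((.098,.018),(.09,.024),(.083,.028),(.077,.03)):print(rel(ch([0,-y,z])))
E
```

```text
[ 0.00116042 -0.11902412  0.01851783] [ 0.44276202 -0.14248778  0.68426599]
[np.float64(-0.0421), np.float64(0.0022), np.float64(0.001)]
[np.float64(-0.058), np.float64(0.0021), np.float64(-0.011)]
[np.float64(-0.072), np.float64(0.0021), np.float64(-0.0191)]
[np.float64(-0.084), np.float64(0.002), np.float64(-0.0231)]
```

Request:
play_rows(rows=[[[1, -0.042, 0.002, 0.001, 0], [1, -0.05, 0.002, -0.005, 0], [1, -0.058, 0.002, -0.011, 0], [1, -0.065, 0.002, -0.016, 0], [1, -0.072, 0.002, -0.019, 0], [1, -0.078, 0.002, -0.022, 0], [1, -0.084, 0.002, -0.023, 0], [1, -0.085, 0.002, -0.023, 0]]])

```text
time_s: 4.92
tcp_pos: [0.5569, -0.1284, 0.0286]
eef_rot: [-179.9, -0.2, -73.4]
contact_force: [5.4, -20.6, -5.9]
gripper_width: 0.0001
gripper_force: 10.5
```

```bash
python3 - <<'E'
from h import *
s=r.get_state();print(inv(s['tcp_pos']),s['contact_force'],s['joints'])
# see the spacer: camera ahead; where would spacer project from candidate TCPs
p=np.array([.6075,-.3015,.03]); print(inv(p),rel([.607-.0,-.30+.08,.2]),rel([p[0],p[1]+.09,.15],-73.6))
E
```

```text
[-0.00072352 -0.07848285  0.02858451] [  5.3879358  -20.64298012  -5.86402188] [  6.74788931  22.56112334 -26.1457043    0.26518737 -41.20597887
   9.6190967 ]
[-0.0010308  -0.25881625  0.03      ] [np.float64(0.2053), np.float64(-0.0441), np.float64(-0.3421)] [np.float64(0.1889), np.float64(-0.0498), np.float64(-0.2422), np.float64(0.0019)]
```

Request:
play_rows(rows=[[[1, 0.04, 0, 0, 0], [1, 0.08, 0, -0.05, 0], [1, 0.14, 0, -0.13, 0], [1, 0.185, -0.02, -0.21, 0], [1, 0.185, -0.05, -0.27, 0], [1, 0.185, -0.05, -0.27, 0], [1, 0.185, -0.05, -0.27, 0], [1, 0.185, -0.05, -0.27, 0]]])

```text
time_s: 5.58
tcp_pos: [0.6058, -0.2075, 0.163]
eef_rot: [-180.0, 0.0, -73.5]
contact_force: [-0.2, 0.1, -0.7]
gripper_width: 0.0005
gripper_force: 0.0
```

```bash
python3 snap.py C
```

```text
drift 0.0018080360233303922
5.6333 [ 0.6050627  -0.2073821   0.16209748]
```

View pics/C.png

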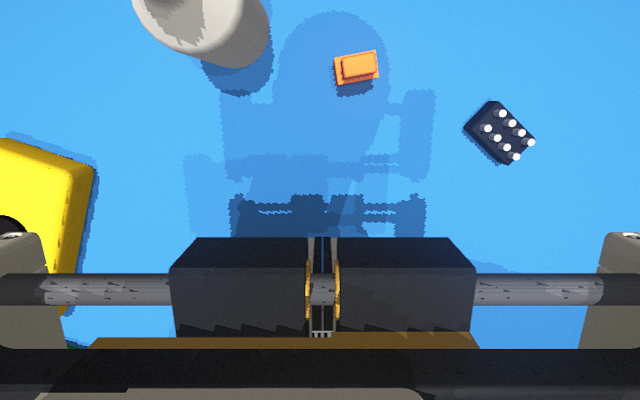

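```bash
cat > seg.py <<'E'
import sys,json
from h import *
def seg(n):
    I=json.load(open(n+".json")); im=cv2.imread(f"raw_{n}.png"); hsv=cv2.cvtColor(im,cv2.COLOR_BGR2HSV)
    m=cv2.inRange(hsv,(3,140,80),(18,255,255)); m[230:]=0
    k,l,st,_=cv2.connectedComponentsWithStats(m); j=1+st[1:,4].argmax(); m=(l==j).astype(np.uint8)
    v=hsv[:,:,2][m>0]; ys,xs=np.nonzero(m)
    print("area",m.sum(),"V pct",np.percentile(v,[5,25,50,75,95]),"bbox",st[j])
    return I,im,m,hsv,st[j]
if __name__=="__main__":
    I,im,m,hsv,b=seg(sys.argv[1]); x,y,w,h=b[:4]
    c=im[y-6:y+h+6,x-6:x+w+6]; cv2.imwrite(f"pics/{sys.argv[1]}_s.png",cv2.resize(c,None,fx=9,fy=9,interpolation=cv2.INTER_CUBIC)); print("crop origin",x-6,y-6)
E
python3 seg.py C
```

```text
area 671 V pct [176.5 231.5 254.  254.  255. ] bbox [334  51  44  34 671]
crop origin 328 45
```

View pics/C_s.png

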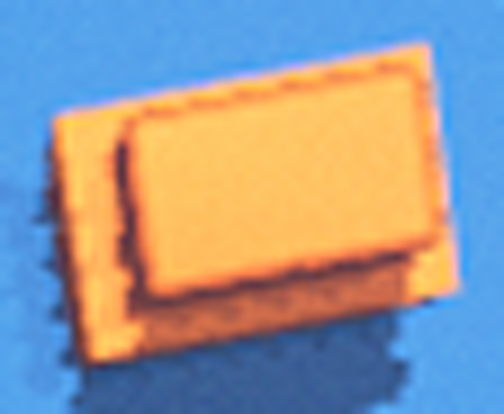

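```bash
cat > fit.py <<'E'
from h import *
import json
from scipy.optimize import least_squares
I=json.load(open("C.json")); q=lambda p:np.array(p)/9+[328,45]-.45
T=[(128,118),(415,68),(440,242),(160,295)]; Bd=[(55,117),(428,45),(458,290),(88,360)]
sg=[(1,-1),(-1,-1),(-1,1),(1,1)]
def f(x,n=0):
    c,s=np.cos(x[2]),np.sin(x[2]);o=[]
    for P,a,b,z in((T,.012,.007,.058),(Bd,.016,.010,.036)):
        for (i,j),p in zip(sg,P):
            o.append(px(I,[x[0]+c*a*i-s*b*j,x[1]+s*a*i+c*b*j,z+(x[3] if len(x)>3 else 0)])-q(p))
    return np.concatenate(o)
for x0 in([.607,-.30,.3],[.607,-.3,.3,0]):
    o=least_squares(f,x0); print(o.x.round(4),np.degrees(o.x[2]).round(2),o.fun.round(1))
x,y,w=least_squares(f,[.607,-.3,.3]).x; np.save("sp.npy",[x,y,w])
print("reach",np.hypot(x,y),"yaw opts",np.degrees(w),np.degrees(w)-180)
s=r.get_state(); print(s['joints'],s['tcp_pos'],s['eef_rot'])
for yaw in(np.degrees(w),np.degrees(w)-180): print(rel([x,y,.12],yaw))
E
python3 fit.py
```

```text
[ 0.6078 -0.3092  0.4628] 26.52 [-0.8 -0.2  0.8 -1.   0.6  0.4 -1.2  0.6  0.1  0.  -0.1  0.2 -0.1  0.2
  0.7 -0.1]
[ 0.6075 -0.3097  0.4632 -0.0044] 26.54 [-0.5 -0.1  0.5 -0.8  0.3  0.3 -1.   0.4  0.5  0.1 -0.4  0.4 -0.4 -0.
  1.  -0.4]
reach 0.6819478056585907 yaw opts 26.517423981913108 -153.4825760180869
[-1.49526794e+00  1.99299138e+01 -8.97603860e+00 -4.79498486e-02
 -6.11795299e+01  1.80144864e+01] [ 0.6050627  -0.2073821   0.16209748] [ 1.79931681e+02  6.63569238e-02 -7.35039675e+01]
[np.float64(0.1969), np.float64(0.0524), np.float64(0.084), np.float64(-1.1638)]
[np.float64(0.1969), np.float64(0.0524), np.float64(0.084), np.float64(0.9306)]
```

Request:
play_rows(rows=[[[0.45, 0, 0, 0, 0.1], [0.45, 0, 0, 0, 0.2], [0.45, 0, 0, 0, 0.3], [0.45, 0, 0, 0, 0.4], [0.45, 0, 0, 0, 0.5], [0.45, 0, 0, 0, 0.55], [0.45, 0, 0, 0, 0.55], [0.45, 0, 0, 0, 0.55]]])

```text
time_s: 6.3
tcp_pos: [0.6048, -0.2073, 0.1614]
eef_rot: [179.8, -0.1, -120.9]
contact_force: [0.4, -0.1, -0.2]
gripper_width: 0.0463
gripper_force: 0.0
```

```bash
python3 snap.py D; python3 seg.py D; python3 - <<'E'
from h import *
import json
D=json.load(open("D.json"));x,y,w=np.load("sp.npy");c,s=np.cos(w),np.sin(w)
for a,b,z in((.012,.007,.058),(.016,.01,.036)):
    print([px(D,[x+c*a*i-s*b*j,y+s*a*i+c*b*j,z]).round(1).tolist() for i,j in((1,-1),(-1,-1),(-1,1),(1,1))])
print(rel([x,y,.12],-153.48),r.get_state()['gripper_width'])
E
```

```text
drift 0.004248028508025414
6.35 [ 0.60496646 -0.2073939   0.16163112]
area 259 V pct [190.9 212.5 239.  255.  255. ] bbox [230  65  43  44 259]
crop origin 224 59
[[228.5, 92.5], [244.5, 62.7], [261.7, 74.0], [245.4, 103.3]]
[[229.9, 95.3], [249.7, 58.6], [272.3, 73.5], [252.0, 109.4]]
[np.float64(0.1722), np.float64(-0.1089), np.float64(0.0832), np.float64(0.3819)] 0.04700353510804863
```

View pics/D_s.png

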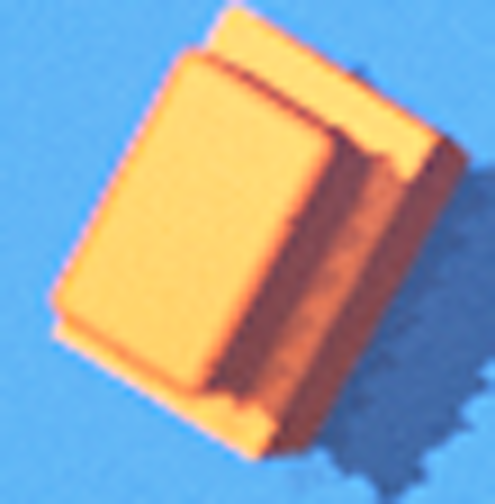

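Both views agree within about 1.5 px, so the spacer position is confirmed.

Request:
play_rows(rows=[[[0.45, 0.06, -0.04, 0.02, 0.08], [0.45, 0.12, -0.08, 0.05, 0.16], [0.45, 0.172, -0.109, 0.083, 0.25], [0.45, 0.172, -0.109, 0.083, 0.33], [0.45, 0.172, -0.109, 0.083, 0.382], [0.45, 0.172, -0.109, 0.083, 0.382], [0.45, 0.172, -0.109, 0.083, 0.382], [0.45, 0.172, -0.109, 0.083, 0.382]]])

```text
time_s: 7.02
tcp_pos: [0.6088, -0.3093, 0.1215]
eef_rot: [180.0, -0.0, -153.3]
contact_force: [-0.4, 0.0, -0.2]
gripper_width: 0.048
gripper_force: 0.0
```

```bash
python3 - <<'E'
from h import *
x,y,w=np.load("sp.npy");print(rel([x,y,.0385],-153.48),r.get_state()['eef_rot'],r.get_state()['joints'])
E
```

```text
[np.float64(0.0017), np.float64(0.0009), np.float64(0.1659), np.float64(0.0019)] [ 1.79992301e+02 -7.77200765e-03 -1.53317252e+02] [-1.06178013e+01  2.55965934e+01 -5.84990251e+00 -1.65737670e-03
 -5.85643518e+01 -5.26985871e+01]
```

Request:
play_rows(rows=[[[0.45, 0.002, 0.001, 0.06, 0.002], [0.45, 0.002, 0.001, 0.11, 0.002], [0.45, 0.002, 0.001, 0.145, 0.002], [0.45, 0.002, 0.001, 0.165, 0.002], [0.45, 0.002, 0.001, 0.165, 0.002], [0.45, 0.002, 0.001, 0.165, 0.002], [1, 0.002, 0.001, 0.165, 0.002], [1, 0.002, 0.001, 0.165, 0.002]]], squeeze=20)

```text
time_s: 7.68
tcp_pos: [0.6088, -0.3099, 0.0408]
eef_rot: [-179.9, 0.1, -153.7]
contact_force: [-0.2, -1.4, 0.3]
gripper_width: 0.0398
gripper_force: 0.0
```

Request:
play_rows(rows=[[[1, 0, 0, 0, 0], [1, 0, 0, 0, 0], [1, 0, 0, 0, 0], [1, 0, 0, 0, 0], [1, 0, 0, -0.02, 0], [1, 0, 0, -0.08, 0], [1, 0, 0, -0.14, 0], [1, 0, 0, -0.16, 0]]])

```text
time_s: 8.35
tcp_pos: [0.6098, -0.3107, 0.1246]
eef_rot: [-179.7, 0.2, -153.7]
contact_force: [0.8, 0.6, 1.3]
gripper_width: 0.0141
gripper_force: 20.0
```

```bash
python3 - <<'E'
from h import *
s=r.get_state();print(s['tcp_pos'],s['eef_rot'],s['gripper_width'],s['gripper_force'])
yaw=np.degrees(cyaw)-180;print(yaw,rel(ch([.030,.054,.13]),yaw))
E
```

```text
[ 0.60978368 -0.31067244  0.12456608] [-179.72689074    0.2174719  -153.71278353] 0.014100223763102777 19.99062716960907
-163.6200565120015 [np.float64(-0.1728), np.float64(0.624), np.float64(-0.0132), np.float64(0.1153)]
```

Request:
play_rows(rows=[[[1, -0.02, 0.075, -0.013, 0.03], [1, -0.04, 0.15, -0.013, 0.06], [1, -0.06, 0.225, -0.013, 0.115], [1, -0.083, 0.3, -0.013, 0.115], [1, -0.104, 0.375, -0.013, 0.115], [1, -0.125, 0.45, -0.013, 0.115], [1, -0.145, 0.525, -0.013, 0.115], [1, -0.166, 0.6, -0.013, 0.115]]])

```text
time_s: 9.02
tcp_pos: [0.5489, -0.0022, 0.1263]
eef_rot: [180.0, 0.0, -163.7]
contact_force: [1.1, 0.1, -1.0]
gripper_width: 0.014
gripper_force: 20.0
```

Request:
play_rows(rows=[[[1, 0, 0, 0, 0], [1, 0, 0, 0, 0], [1, 0, 0, 0, 0], [1, 0, 0, 0, 0], [1, 0, 0, 0, 0], [1, 0, 0, 0, 0], [1, 0, 0, 0, 0], [1, 0, 0, 0, 0]]])

```text
time_s: 9.68
tcp_pos: [0.5495, -0.0046, 0.1254]
eef_rot: [-180.0, -0.0, -163.7]
contact_force: [0.7, -0.6, -0.0]
gripper_width: 0.0135
gripper_force: 20.0
```

```bash
python3 - <<'E'
from h import *
s=r.get_state();print(inv(s['tcp_pos']),s['eef_rot'],s['gripper_width'],s['contact_force'])
yaw=np.degrees(cyaw)-180;print(yaw,[rel(ch([.030,.054,z]),yaw) for z in(.09,.053)])
E
python3 snap.py E; python3 seg.py E
```

```text
[0.02707793 0.0423838  0.12543531] [-1.79998536e+02 -1.54914866e-02 -1.63718470e+02] 0.013543881418035322 [ 0.69379296 -0.59338404 -0.01130185]
-163.6200565120015 [[np.float64(-0.0058), np.float64(0.0232), np.float64(0.0709), np.float64(-0.0011)], [np.float64(-0.0058), np.float64(0.0232), np.float64(0.1449), np.float64(-0.0011)]]
drift 0.0002469242260954019
9.7333 [ 0.54953229 -0.00442625  0.12545751]
area 982 V pct [111. 114. 116. 122. 147.] bbox [303 203  40  27 982]
crop origin 297 197
```

Request:
play_rows(rows=[[[1, -0.006, 0.023, 0, -0.001], [1, -0.006, 0.023, 0, -0.001], [1, -0.006, 0.023, 0.03, -0.001], [1, -0.006, 0.023, 0.06, -0.001], [1, -0.006, 0.023, 0.08, -0.001], [1, -0.006, 0.023, 0.08, -0.001], [1, -0.006, 0.023, 0.08, -0.001], [1, -0.006, 0.023, 0.08, -0.001]]])

```text
time_s: 10.4
tcp_pos: [0.5496, 0.0081, 0.0861]
eef_rot: [-180.0, 0.0, -163.5]
contact_force: [0.6, 0.0, -0.3]
gripper_width: 0.0139
gripper_force: 20.0
```

```bash
python3 - <<'E'
from h import *
s=r.get_state();print(inv(s['tcp_pos']),s['eef_rot'],s['gripper_width'],s['contact_force'])
yaw=np.degrees(cyaw)-180;print([rel(ch([.030,.054,z]),yaw) for z in(.07,.05)])
E
python3 snap.py F
```

```text
[0.03077882 0.05456387 0.08613624] [-1.79984795e+02  3.11900853e-02 -1.63540317e+02] 0.013946956305048861 [ 0.55681683  0.03633503 -0.28935612]
[[np.float64(0.0016), np.float64(-0.0011), np.float64(0.0323), np.float64(0.0009)], [np.float64(0.0016), np.float64(-0.0011), np.float64(0.0723), np.float64(0.0009)]]
drift 0.0005231278833872643
10.45 [0.54976453 0.0081605  0.08633751]
```

Aligned to within 1 mm. I'll lower it to just short of the pad.

Request:
play_rows(rows=[[[1, 0, -0.001, 0.01, 0], [1, 0, -0.001, 0.02, 0], [1, 0, -0.001, 0.03, 0], [1, 0, -0.001, 0.04, 0], [1, 0, -0.001, 0.05, 0], [1, 0, -0.001, 0.058, 0], [1, 0, -0.001, 0.064, 0], [1, 0, -0.001, 0.066, 0]]])

```text
time_s: 11.12
tcp_pos: [0.549, 0.0074, 0.0518]
eef_rot: [-180.0, -0.1, -163.6]
contact_force: [-0.4, 0.8, -1.0]
gripper_width: 0.0141
gripper_force: 20.0
```

```bash
python3 - <<'E'
from h import *
s=r.get_state();print(inv(s['tcp_pos']),s['eef_rot'],s['gripper_width'],s['contact_force'])
E
```

```text
[0.02991492 0.05404052 0.0518008 ] [-1.79996957e+02 -6.29111666e-02 -1.63567289e+02] 0.014105569666688156 [-0.39579882  0.78393624 -0.99665642]
```

Request:
play_rows(rows=[[[1, 0, 0, 0.001, 0], [1, 0, 0, 0.002, 0], [1, 0, 0, 0.003, 0], [1, 0, 0, 0.004, 0], [1, 0, 0, 0.005, 0], [1, 0, 0, 0.005, 0], [1, 0, 0, 0.005, 0], [1, 0, 0, 0.005, 0]]])

```text
time_s: 11.78
tcp_pos: [0.5494, 0.0075, 0.0501]
eef_rot: [-180.0, 0.0, -163.6]
contact_force: [0.8, -0.8, -0.7]
gripper_width: 0.014
gripper_force: 20.0
```

Request:
play_rows(rows=[[[1, 0, 0, 0.001, 0], [1, 0, 0, 0.002, 0], [1, 0, 0, 0.003, 0], [1, 0, 0, 0.004, 0], [1, 0, 0, 0.004, 0], [1, 0, 0, 0.004, 0], [1, 0, 0, 0.004, 0], [1, 0, 0, 0.004, 0]]])

```text
time_s: 12.45
tcp_pos: [0.5495, 0.0075, 0.0493]
eef_rot: [-180.0, 0.0, -163.5]
contact_force: [-4.7, 1.5, 12.2]
gripper_width: 0.0138
gripper_force: 20.0
```

Request:
play_rows(rows=[[[1, 0, 0, -0.002, 0], [1, 0, 0, -0.002, 0], [0.6, 0, 0, -0.002, 0], [0.6, 0, 0, -0.002, 0], [0.6, 0, 0, -0.002, 0], [0.6, 0, 0, -0.002, 0], [0.6, 0, 0, -0.002, 0], [0.6, 0, 0, -0.002, 0]]])

```text
time_s: 13.12
tcp_pos: [0.5493, 0.0075, 0.0489]
eef_rot: [-180.0, -0.0, -163.6]
contact_force: [0.4, 0.5, -0.6]
gripper_width: 0.0344
gripper_force: 0.0
```

Request:
play_rows(rows=[[[0.6, 0, 0, -0.02, 0], [0.6, 0, 0, -0.05, 0], [0.6, 0, 0, -0.1, 0], [0.6, 0, 0, -0.16, 0], [1, -0.02, -0.06, -0.2, 0], [1, -0.06, -0.14, -0.2, 0], [1, -0.06, -0.22, -0.2, 0], [1, -0.06, -0.26, -0.2, 0]]])

```text
time_s: 13.78
tcp_pos: [0.6166, -0.1114, 0.1504]
eef_rot: [-179.9, 0.1, -163.6]
contact_force: [0.3, 0.4, -0.0]
gripper_width: 0.0136
gripper_force: 0.0
```

```bash
python3 snap.py G; python3 - <<'E'
from h import *
s=r.get_state();print(inv(s['tcp_pos']),s['joints'])
E
```

```text
drift 0.0019037917306450325
13.8333 [ 0.61642412 -0.11357957  0.14973818]
[ 0.06052573 -0.08103965  0.14973818] [ 7.41913648e+00  1.93179343e+01 -1.17100265e+01  7.53202245e-02
 -5.89438754e+01 -8.11390087e+01]
```

```bash
python3 - <<'E'
from h import *
g=cv2.imread("raw_G.png"); t=r.capture("side")[205:265,275:365,::-1]
t=cv2.resize(t,(600,400),interpolation=cv2.INTER_CUBIC)
i=r.capture("top")[185:255,295:365,::-1]; i=cv2.resize(i,(400,400),interpolation=cv2.INTER_CUBIC)
m=np.hstack([t[:,:400],i]); m=np.hstack([cv2.resize(t,(400,266)),cv2.resize(i,(266,266))]); 
g=cv2.resize(g[:240],(800,300))
cv2.imwrite("pics/M.png",np.vstack([g,np.pad(m,((0,0),(0,800-m.shape[1]),(0,0)))]))
E
```

```text
(no output)
```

View pics/M.png

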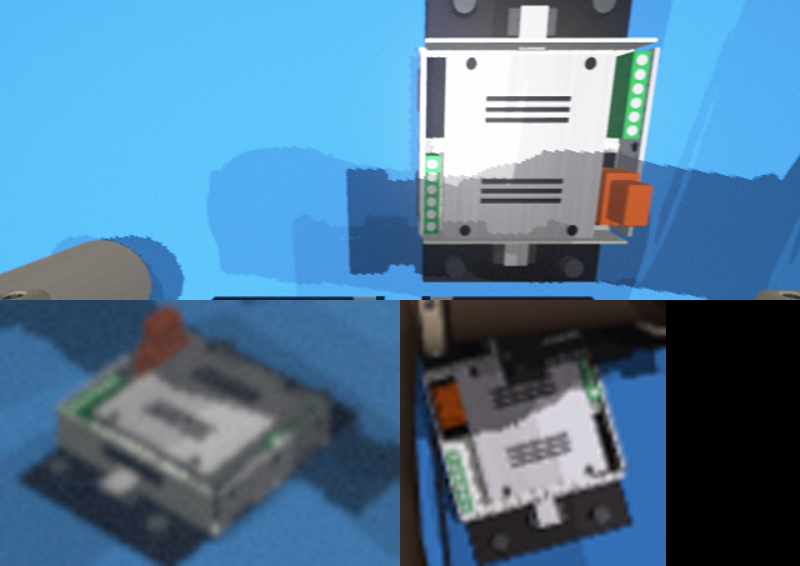

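The montage shows both sides upright, with the spacer standing in the left gap at (625,200) and the plate not moved. I'll check the spacer's height numerically, then press.

```bash
python3 - <<'E'
from h import *
import json
G=json.load(open("G.json"))
for z in(.010,.016): print([(1.25*px(G,ch([.03+i*.012,.054+j*.007,z+.058]))).round().tolist() for i,j in((1,-1),(-1,-1),(-1,1),(1,1))])
print("plate edge y", [inv(atz(G,u/1.25,v/1.25,.042)).round(4) for u,v in((614,60),(597,225),(446,60))])
yaw=np.degrees(cyaw)-180
for z in(.12,.055,.04): print(rel(ch([.001,-.004,z]),yaw))
E
```

```text
[[623.0, 225.0], [629.0, 183.0], [654.0, 183.0], [647.0, 225.0]]
[[628.0, 227.0], [634.0, 184.0], [660.0, 184.0], [653.0, 227.0]]
plate edge y [array([-0.0486,  0.0417,  0.042 ]), array([0.0482, 0.0443, 0.042 ]), array([-0.0485, -0.0544,  0.042 ])]
[np.float64(0.1182), np.float64(0.1469), np.float64(0.0587), np.float64(-0.0012)]
[np.float64(0.1182), np.float64(0.1469), np.float64(0.1887), np.float64(-0.0012)]
[np.float64(0.1182), np.float64(0.1469), np.float64(0.2187), np.float64(-0.0012)]
```

Request:
play_rows(rows=[[[1, 0.118, 0.147, 0.02, 0], [1, 0.118, 0.147, 0.05, 0], [1, 0.118, 0.147, 0.09, 0], [1, 0.118, 0.147, 0.13, 0], [1, 0.118, 0.147, 0.17, 0], [1, 0.118, 0.147, 0.185, 0], [1, 0.118, 0.147, 0.185, 0], [1, 0.118, 0.147, 0.185, 0]]], squeeze=10)

```text
time_s: 14.6
tcp_pos: [0.5378, -0.0545, 0.0572]
eef_rot: [-180.0, -0.0, -163.5]
contact_force: [0.0, -0.0, 0.7]
gripper_width: 0.0003
gripper_force: 0.0
```

```bash
python3 - <<'E'
from h import *
s=r.get_state();print(inv(s['tcp_pos']),s['contact_force'])
print(rel(ch([.001,-.005,.038])))
E
```

```text
[ 0.00172187 -0.00221419  0.05715368] [ 0.01831178 -0.04110484  0.66813364]
[np.float64(0.0015), np.float64(-0.0056), np.float64(0.0383)]
```

Request:
play_rows(rows=[[[1, 0.001, -0.005, 0.01, 0], [1, 0.001, -0.005, 0.02, 0], [1, 0.001, -0.005, 0.027, 0], [1, 0.001, -0.005, 0.031, 0], [1, 0.001, -0.005, 0.034, 0], [1, 0.001, -0.005, 0.037, 0], [1, 0.001, -0.005, 0.039, 0], [1, 0.001, -0.005, 0.039, 0]]])

```text
time_s: 15.27
tcp_pos: [0.5379, -0.0576, 0.0383]
eef_rot: [-180.0, 0.0, -163.5]
contact_force: [-3.8, 0.6, 14.4]
gripper_width: 0.0004
gripper_force: 6.9
```

Request:
play_rows(rows=[[[1, 0, 0, 0.001, 0], [1, 0, 0, 0.002, 0], [1, 0, 0, 0.002, 0], [1, 0, 0, 0.002, 0], [1, 0, 0, 0.002, 0], [1, 0, 0, 0.002, 0], [1, 0, 0, 0.002, 0], [1, 0, 0, 0.002, 0]]])

```text
time_s: 15.93
tcp_pos: [0.5379, -0.0576, 0.0382]
eef_rot: [-180.0, 0.1, -163.5]
contact_force: [-7.3, 1.8, 23.9]
gripper_width: 0.0004
gripper_force: 11.6
```

```bash
python3 - <<'E'
from plant import r
print(r.close_job())
E
```

```text
the job is handed in; nothing more can be done
None
```

I handed the job in at about 16 s: both sides folded upright, the spacer let go on its pad in the wide left gap, and the plate held flush on its rails at about 24 N. The hand-in returned no verdict.

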